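Fit the sleeve on the gauge pin and hold the mirror so the camera sees its far side

ROBOT

A 6-joint arm with a two-finger parallel gripper is mounted at the origin on the work surface. World frame = base frame: x ahead of the robot, y to its left, z up, the work surface at z = 0. Lengths are in m, angles in rad, forces in N, time in s.
With the tool pointing down it reaches from about 0.425 to 0.95 m from the base axis. Payload 3.5 kg.
Tool frame: the origin (TCP) lies between the finger pads; the fingertips stand 22 mm ahead of it and the grasp point (between the pads) lies 3 mm ahead of it (ctrl.nose_length is the z of the fingertips in the tool frame, in m); z points along the fingers, y is the line along which they close (so a half turn about z gives the same grasp; the last joint's range is limited). The gripper opens to 85 mm and grips with 20 to 120 N. Pads are 22 mm wide; open, the fingers measure 114 mm over their backs; the gripper's body (76 mm by 85 mm) begins 54 mm behind the grasp point. The pads swing forward as they close: fully open they stand 13 mm farther back than shut.
Start: joints at [-1.345, 0.286, 1.577, -0, 1.279, -0.15], TCP at [0.248, -0.628, 0.253] pointing down, gripper open.
Joint ranges: [-2.77, 2.77], [-0.9, 2.22], [0.21, 2.48], [-1.53, 4.67], [0.24, 2.81], [-2.84, 2.84]. Speed limits (rad/s): [2.79, 2.79, 3.14, 3.14, 3.14, 3.14].

INTERFACE

Orientations are given as a unit quaternion [x, y, z, w].
In Python, from plant import ctrl gives the robot as it stands. The module is installed in compiled form; this text tells all that it offers.
- The arm moves only by the tool send_rows, never from a script. Its argument "rows" is text: rows parted by semicolons, each of 7 numbers parted by spaces: the turn, a rotation vector about the tool's x, y, z in a scale on which 1.0 is 90 degrees, then the shift along the tool's x, y, z in shares of 1000 mm (1.0 is 1000 mm), then the opening, from -1 (shut) to 1 (fully open). A call has 1 to 8 rows; each row is the pose to reach, as a shift and turn from the pose commanded when the call began, along the tool's axes at that moment; what a row does not reach only later rows make up. A row lasts 1/8 s, in which the tool goes at most 62.5 mm and 10.7 degrees, less where a joint would pass 70% of its speed; a pose out of reach is approached as far as the arm can. A call with a gripper value outside its range is refused whole. The fingers move at their own pace and stop on an object; "grip_force" is the grip in N (left out, the last holds). Time passes only in rows, so rows that repeat a pose let the fingers close. It gives the time, the measured TCP pose, the force, the opening and the grip force at its end, in the units of the state.
- ctrl.get_state(): the state, without advancing time (a new reading comes with each control period).
- ctrl.read_camera(name): name is "scene" or "top" or "wrist"; returns a dict with "color" (400x640x3 uint8, red, green, blue), "fx", "fy", "cx", "cy" (pixels), "extrinsics" (4x4, takes a point from world to camera coordinates). Camera axes: x right, y down, z forward; pixel columns grow to the right and rows downward; lengths in m; the calibration is good to about 2 mm. A picture is of the moment at which its call begins. There is no depth.
- ctrl.sign_off(): hands the job in; it is judged then, once.
Trained networks look in a picture, given as the dict that the camera call returned (one of the last four; its "shot" number tells which), for a name from the list of things; names that differ only in an ending like _2 or _b are one class to them, and where a whole thing is asked for, a point or a joint stands for the part that bears it (a point fixed in the world has none). Each returns a list of dicts, best first, with "p" (0 to 1); they miss things now and then, are a little off and sometimes report something else, mostly with a low value. They report only what shows in the picture. A call takes as long as a camera call. They do not tell look-alikes from the thing itself.
- ctrl.look_for(picture, target): "position" ([x, y, z] in m, in the coordinates of the camera as it stood for that picture, good to about 4 mm: the middle of the surface that is visible of it).
The state is a dict: "time": time; "qpos": joint angles; "dq": joint speeds; "joint_efforts": joint torques, N m; "eef_pos": TCP position; "tcp_rot": TCP orientation; "contact_force": force on the tool from outside, world axes, zero at the start; "wrist_torque": the same for the moment, N m; "opening": opening from 0.0 (shut) to 1.0 (fully open); "finger_force": force on a finger pad.
Only numpy, scipy, OpenCV 4.12 (cv2) and the standard library are available. Lean on these libraries where they do the work, as an engineer would, in place of code of your own. Each camera call takes 0.05 s, during which the arm holds its last target. There are 200 camera calls.

TASK

Of the two silver sleeves on the bench, slide the one that fits the gauge pin all the way down over it, without dropping it, and let it go. Then take the grip on top of the swivel mirror and turn the mirror until the fitted sleeve shows in it to the bench camera (the brass needle under the mirror, which follows the reflected view, then points at the sleeve), and finish while still holding the mirror steady at that angle against its spring. Leave the other sleeve and everything else lying loose where it is.

Things in the scene. Friction and masses are not known exactly. Their poses are not given: they have to be found in the camera images.
- sleeve_big: silver sleeve, a plain tube standing upright on the bench: 32 mm outside diameter, 22 mm bore, 30 mm tall, about 80 g. It fits the gauge pin. Origin at the centre of its underside, z up along the bore.
- sleeve_small: slimmer silver sleeve, also standing upright: 25 mm outside diameter, 16 mm bore, 30 mm tall. Too narrow for the gauge pin. Origin at the centre of its underside.
- seat (a point): foot of the gauge pin, where a fitted sleeve's underside rests: centre of the top of a steel collar (44 mm across) on a dark steel block 64 x 64 mm, fixed; the seat is 34 mm above the bench. The upright steel pin is 20 mm in diameter and rises 36 mm above the seat; its top 10 mm taper to 10 mm across. z is up.
- mirror: square upright mirror (54 mm frame, black back) swivelling about a vertical axis on a fixed base plate shared with the camera. Origin on that axis at bench level; x is the normal of the reflecting face (which lies on the axis), z up. At rest it faces the camera; it turns only anticlockwise from above, up to 1.35 rad, against a light spring (0.06 N m/rad plus 0.01 N m) that swings it back.
- grip (a point): middle of the aluminium finger grip on top of the mirror, on the swivel axis, 98 mm above the bench: an upright bar 12 mm thick (along the mirror's x), 36 mm long (along the mirror's y), top 110 mm and foot 82 mm above the bench; same axes as the mirror. Pinch its two flats from above and twist.
- lens (a point): front of the bench camera's lens, 50 mm above the bench, fixed 130 mm straight in front of the mirror at rest; the black camera (42 mm wide, top 71 mm above the bench) reaches 95 mm behind it. The sleeve shows to the camera when the mirror's normal halves the angle, seen from above, between the directions from the swivel axis to the lens and to the gauge pin.
- needle: flat brass needle, 108 mm long, 21 mm above the bench, under the mirror; swivels about the same axis, geared to turn twice as far as the mirror, so it always points along the camera's reflected line of sight (at rest at the camera). Origin on the axis at bench level, x along the needle to its tip. It only indicates: it cannot be pushed.
- screwdriver: screwdriver, 160 mm long, lying on the bench: not needed. Origin near its middle, underside.
- hammer: small hammer, 220 mm long, lying on the bench: not needed. Origin near its middle, underside.
- graver: graver, 110 mm long, with a mushroom-shaped wooden handle 26 mm thick, lying on the bench: not needed. Origin at its underside.
- jar: amber glass jar, 52 mm across, 55 mm tall: not needed. Origin at its underside.
- dish: white ceramic dish, 80 mm across, 20 mm tall: not needed. Origin at its underside.
Not all that is in view belongs to the job. Leave any green or orange look-alike of the screwdriver alone.

How it is judged:
By the outcome, as a careful person would: the job done as asked, in the order asked, and still so for the second after the job is handed in, while the arm keeps its last pose, push and grip.
It also fails if it takes over 51 s, if anything falls off the work surface, if the arm or the gripper's body presses on something with over 40 N, if the wrist force passes 120 N, or if a joint passes its speed limit or range.

## Working session

There is one attempt and no reset: what is moved stays moved. The work goes in short steps, Python scripts to look and compute and a tool call to move; the robot and the scene stay as the last step left them, time stands still between calls to the robot, and variables do not carry over. Pictures are saved under pics/ and viewed, at most 10 in all, crops included, and the job is handed in when it is done.

Besides the shell and the picture viewer there is one more tool, called as name(argument=value, ...) on one line, values as JSON. send_rows: Moves the arm, as the interface text tells. Its arguments: {"type":"object","properties":{"rows":{"type":"string"},"grip_force":{"type":"number"}},"required":["rows"]}

```bash
mkdir -p pics; cat > h.py <<'E'
from plant import ctrl
import numpy as np, cv2
from scipy.spatial.transform import Rotation as R
def w(pic,p):
    E=np.array(pic["extrinsics"]); return E[:3,:3].T@(np.array(p)-E[:3,3])
def px(pic,P):
    E=np.array(pic["extrinsics"]); c=E[:3,:3]@np.array(P)+E[:3,3]; return pic["fx"]*c[0]/c[2]+pic["cx"],pic["fy"]*c[1]/c[2]+pic["cy"]
def ray(pic,u,v,z):
    E=np.array(pic["extrinsics"]); o=-E[:3,:3].T@E[:3,3]; d=E[:3,:3].T@np.array([(u-pic["cx"])/pic["fx"],(v-pic["cy"])/pic["fy"],1]); return o+d*(z-o[2])/d[2]
def save(pic,n): cv2.imwrite(f"pics/{n}.png",np.array(pic["color"])[:,:,::-1])
E
python3 - <<'E'
from h import *
s=ctrl.get_state(); print(s["time"],s["eef_pos"],s["tcp_rot"],s["opening"])
ims=[]
for n in ["top","scene"]:
    p=ctrl.read_camera(n); save(p,n+"0"); ims.append(p["color"])
    for t in ["sleeve_big","sleeve_small","seat","mirror","grip","lens","needle"]:
        for d in ctrl.look_for(p,t)[:3]:
            W=w(p,d["position"]); print(n,t,round(d["p"],2),W.round(4),np.round(px(p,W)))
print(ctrl.get_state()["time"])
E
```

```text
0.0 [ 0.24761897 -0.62728454  0.25190963] [ 9.82395218e-01  1.86810629e-01 -5.59091502e-05 -1.19245573e-03] 0.9981468735328594
top sleeve_big 0.53 [0.434  0.295  0.0281] [225. 232.]
top sleeve_small 0.43 [0.5905 0.2716 0.0271] [234. 175.]
top seat 0.68 [0.4918 0.1069 0.0202] [294. 210.]
top mirror 0.26 [0.7305 0.2161 0.0142] [255. 126.]
top grip 0.63 [ 0.5278 -0.1757  0.0965] [402. 194.]
top lens 0.63 [ 0.6205 -0.1941  0.0116] [403. 162.]
top lens 0.47 [0.4573 0.3653 0.0233] [201. 224.]
top lens 0.23 [0.733  0.0732 0.0211] [306. 123.]
top needle 0.72 [0.7344 0.0731 0.0206] [306. 123.]
scene sleeve_big 0.42 [0.4346 0.2848 0.0182] [346. 172.]
scene sleeve_small 0.56 [0.5902 0.2667 0.0178] [392. 190.]
scene seat 0.74 [ 0.5284 -0.1833  0.0661] [265. 258.]
scene seat 0.73 [0.4954 0.1012 0.0192] [330. 207.]
scene mirror 0.95 [ 0.5291 -0.1809  0.0649] [266. 258.]
scene grip 0.84 [ 0.5237 -0.1847  0.0652] [262. 258.]
scene lens 0.65 [ 0.6474 -0.211   0.0068] [308. 315.]
scene needle 0.58 [ 0.5608 -0.1902  0.0206] [277. 284.]
0.8
```

```bash
python3 - <<'E'
import cv2,numpy as np
a=cv2.imread("pics/top0.png");b=cv2.imread("pics/scene0.png")
A=cv2.resize(a[90:290,170:470],(800,533),interpolation=cv2.INTER_CUBIC)
cv2.imwrite("pics/topc.png",A)
cv2.imwrite("pics/scenec.png",cv2.resize(b[120:360,200:500],(750,600),interpolation=cv2.INTER_CUBIC))
E
```

```text
(no output)
```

View pics/topc.png

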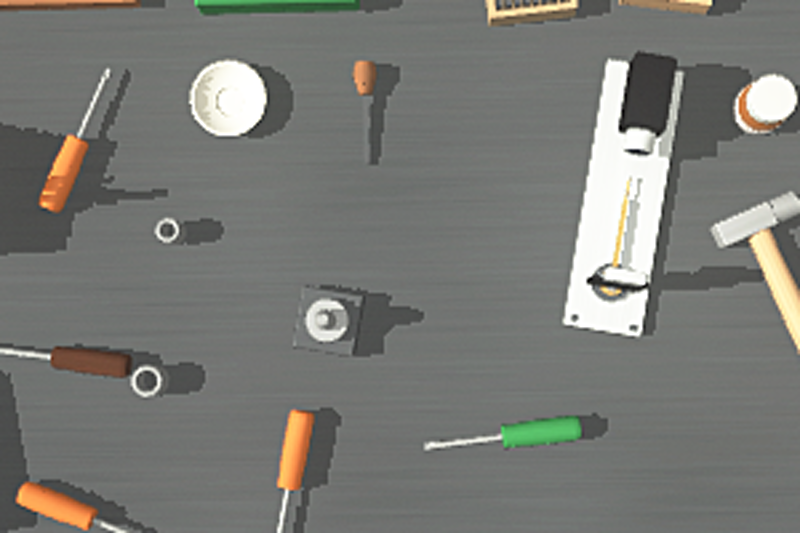

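View pics/scenec.png

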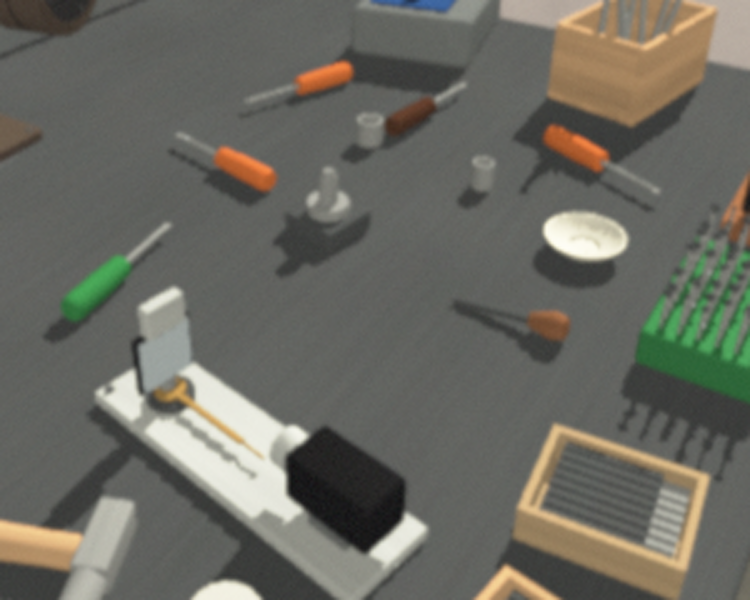

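The top view (full-frame pixels) shows two silver tubes:
- The larger one at about (225,233), touching the tip of the brown screwdriver's handle.
- The slimmer one at about (233,176).

The other candidates are the steel pin on its block at about (293,210), which is not a sleeve, and the silver lens at about (410,142). The mirror is at about (402,196). I choose the wider tube at (225,233) and will check it in a close crop from the wrist camera, closing the fingers along world x to clear the screwdriver.

The rows are not in the units I measure in: shifts go in shares of 1000 mm and turns go in shares of 90 degrees. I convert before sending: 373 mm / 1000 = 0.373, 233 mm / 1000 = 0.233, -68.5 degrees / 90 = -0.7611.

send_rows(rows="0 0 -0.1 0.047 -0.032 -0.004 1;0 0 -0.2 0.094 -0.064 -0.008 1;0 0 -0.3 0.14 -0.097 -0.012 1;0 0 -0.4 0.187 -0.13 -0.016 1;0 0 -0.5 0.233 -0.162 -0.02 1;0 0 -0.6 0.28 -0.194 -0.024 1;0 0 -0.6889 0.326 -0.227 -0.028 1;0 0 -0.7611 0.373 -0.259 -0.028 1")

```text
time: 1.8
eef_pos: [0.5006, -0.2486, 0.2822]
tcp_rot: [0.706, 0.709, 0.0, 0.001]
contact_force: [0.4, -0.1, 1.5]
opening: 0.999
finger_force: 0.0
```

```bash
cat >> h.py <<'E'
def state():
    s=ctrl.get_state(); r=R.from_quat(s["tcp_rot"]).as_matrix(); p=np.array(s["eef_pos"])
    print("t",round(s["time"],2),"p",p.round(4),"x",r[:,0].round(3),"z",r[:,2].round(3),"f",np.round(s["contact_force"],1),"op",round(s["opening"],3),"q",np.round(s["qpos"],2))
    return p,r
def rel(T,yawx):
    "tool shift mm, turn deg to TCP T with tool x at world angle yawx deg, pointing down"
    p,r=state(); c,s=np.cos(np.radians(yawx)),np.sin(np.radians(yawx))
    D=np.array([[c,s,0],[s,-c,0],[0,0,-1]]).T
    print("shift",(r.T@(np.array(T)-p)*1000).round(1),"turn",np.degrees(R.from_matrix(r.T@D).as_rotvec()).round(2))
E
python3 - <<'E'
from h import *
rel([0.434,0.290,0.20],90)
rel([0.53,0.1,0.25],90)
p=ctrl.read_camera("wrist"); save(p,"w1")
E=np.array(p["extrinsics"]); print("cam",(-E[:3,:3].T@E[:3,3]).round(3),E[:3,:3].round(2).tolist(),p["fx"])
for t in ["mirror","grip","lens","needle"]:
    for d in ctrl.look_for(p,t)[:2]:
        W=w(p,d["position"]); print(t,round(d["p"],2),W.round(4),np.round(px(p,W)))
E
```

```text
t 1.8 p [ 0.5006 -0.2486  0.2822] x [-0.004  1.    -0.001] z [ 0.001 -0.001 -1.   ] f [ 0.4 -0.1  1.5] op 0.999 q [-0.64  0.01  1.84 -0.    1.3  -0.65]
shift [538.9 -64.4  81.5] turn [0.08 0.06 0.25]
t 1.8 p [ 0.5006 -0.2486  0.2822] x [-0.004  1.    -0.001] z [ 0.001 -0.001 -1.   ] f [ 0.4 -0.1  1.5] op 0.999 q [-0.64  0.01  1.84 -0.    1.3  -0.65]
shift [348.5  30.8  31.9] turn [0.08 0.06 0.25]
cam [ 0.5   -0.18   0.403] [[1.0, 0.01, 0.0], [0.0, -0.96, 0.27], [0.0, -0.27, -0.96]] 290.9962836282859
mirror 0.85 [ 0.5218 -0.1807  0.1061] [342. 121.]
mirror 0.58 [ 0.5312 -0.3517  0.0252] [342. 246.]
grip 0.85 [ 0.523  -0.1823  0.1048] [343. 122.]
lens 0.82 [ 0.6241 -0.1939  0.0139] [415. 131.]
needle 0.68 [ 0.5786 -0.1893  0.0224] [382. 128.]
```

Converted, 260 mm / 1000 = 0.26, 250 mm / 1000 = 0.25.

send_rows(rows="0 0 0 0.055 0 0 1;0 0 0 0.11 0 0 1;0 0 0 0.165 0 0 1;0 0 0 0.22 0 0 1;0 0 0 0.25 0 0 1;0 0 0 0.26 0 0 1;0 0 0 0.26 0 0 1")

```text
time: 2.92
eef_pos: [0.4996, 0.0089, 0.2813]
tcp_rot: [0.707, 0.707, -0.0, 0.0]
contact_force: [-0.6, -0.8, -0.4]
opening: 1.001
finger_force: 0.0
```

```bash
python3 - <<'E'
from h import *
rel([0.434,0.22,0.20],90)
p=ctrl.read_camera("wrist"); save(p,"w2")
for t in ["seat","sleeve_big","sleeve_small"]:
    for d in ctrl.look_for(p,t)[:2]:
        W=w(p,d["position"]); print(t,round(d["p"],2),W.round(4),np.round(px(p,W)))
np.savez("w2.npz",**{k:np.array(v) for k,v in p.items() if k in("extrinsics","fx","fy","cx","cy")})
E
```

```text
t 2.92 p [0.4996 0.0089 0.2813] x [ 0.001  1.    -0.001] z [-0.    -0.001 -1.   ] f [-0.6 -0.8 -0.4] op 1.001 q [-0.19 -0.13  1.97 -0.    1.3  -0.18]
shift [211.1 -65.7  81.2] turn [-0.    0.04 -0.03]
seat 0.84 [0.4943 0.1093 0.0219] [316.  93.]
sleeve_small 0.55 [ 0.5261 -0.1641  0.0755] [341. 312.]
```

View pics/w2.png

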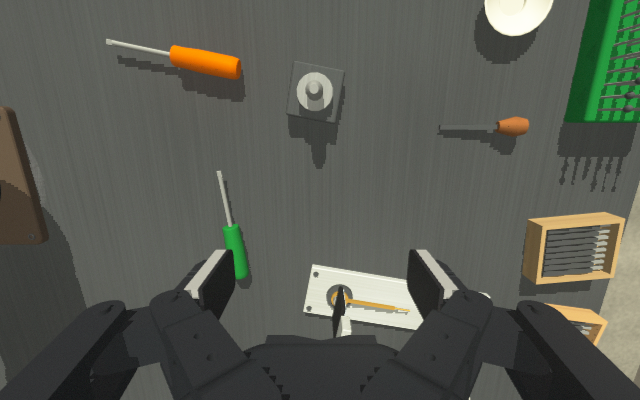

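The wrist view shows the pin on its collar and block at (315,92). The mirror stands on its white plate at about (340,300), with the fingers either side of it. Nothing is in the way of the sleeve.

Converted, 211 mm / 1000 = 0.211, 200 mm / 1000 = 0.2.

send_rows(rows="0 0 0 0.052 -0.016 0.01 1;0 0 0 0.104 -0.033 0.03 1;0 0 0 0.156 -0.05 0.05 1;0 0 0 0.2 -0.064 0.07 1;0 0 0 0.211 -0.066 0.081 1;0 0 0 0.211 -0.066 0.081 1")

```text
time: 3.88
eef_pos: [0.4333, 0.2205, 0.1995]
tcp_rot: [0.707, 0.707, -0.001, -0.0]
contact_force: [0.5, 0.4, 0.4]
opening: 1.0
finger_force: 0.0
```

```bash
cat >> h.py <<'E'
def rings(p,u,v,z,r,sz=60,thr=None):
    "fit bright-disc contours near u,v; return world centre at height z"
    g=cv2.cvtColor(np.array(p["color"]),cv2.COLOR_RGB2GRAY); u,v=int(u),int(v)
    x0,y0=max(0,u-sz),max(0,v-sz); c=g[y0:v+sz,x0:u+sz]
    t,b=cv2.threshold(c,thr or 0,255,cv2.THRESH_BINARY+(0 if thr else cv2.THRESH_OTSU))
    cs,_=cv2.findContours(b,cv2.RETR_LIST,cv2.CHAIN_APPROX_NONE)
    for k in cs:
        if len(k)>=20:
            e=cv2.fitEllipse(k); print("ell",np.round((e[0][0]+x0,e[0][1]+y0),1),np.round(e[1],1),"W",ray(p,e[0][0]+x0,e[0][1]+y0,z).round(4),"t",t)
E
python3 - <<'E'
from h import *
state()
p=ctrl.read_camera("wrist")
W=np.array([.434,.29,.03]); 
for t in ["sleeve_big","sleeve_small"]:
    for d in ctrl.look_for(p,t)[:2]:
        X=w(p,d["position"]); print(t,round(d["p"],2),X.round(4),np.round(px(p,X)))
u,v=px(p,W); print(u,v); rings(p,u,v,.03,.016)
im=np.array(p["color"])[:,:,::-1]; u,v=int(u),int(v)
cv2.imwrite("pics/w3.png",cv2.resize(im[max(0,v-90):v+90,u-130:u+130],(780,int(780/260*(v+90-max(0,v-90)))),interpolation=cv2.INTER_CUBIC))
E
```

```text
t 3.88 p [0.4333 0.2205 0.1995] x [-0.001  1.    -0.001] z [-0.002 -0.001 -1.   ] f [0.5 0.4 0.4] op 1.0 q [ 0.26 -0.08  2.08 -0.    1.15  0.26]
sleeve_big 0.8 [0.4338 0.2928 0.0301] [322. 116.]
sleeve_small 0.65 [0.5815 0.2724 0.0242] [470. 138.]
sleeve_small 0.55 [0.7352 0.0765 0.02  ] [574. 306.]
321.86078136689093 118.85038638800702
ell [320.6 112.4] [24.4 24.9] W [0.4328 0.2959 0.03  ] t 133.0
ell [320.6 112.4] [31.4 33.1] W [0.4328 0.2959 0.03  ] t 133.0
```

View pics/w3.png

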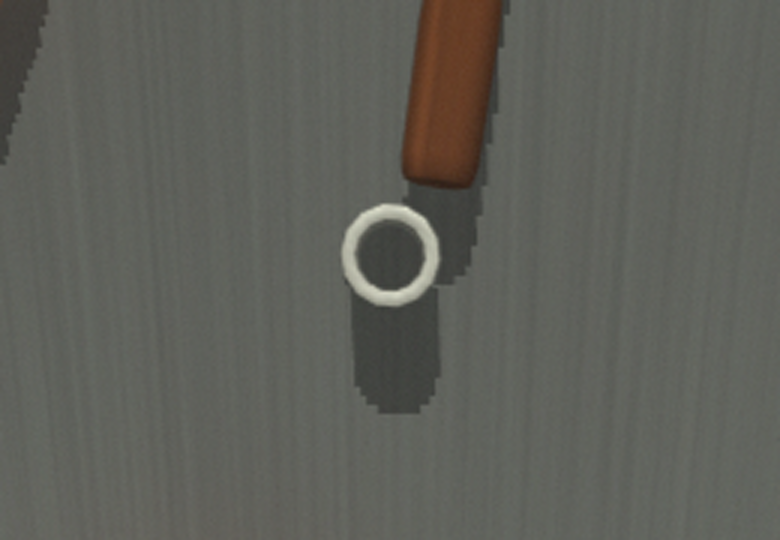

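It is the wider tube, free-standing and 32 mm across at crop (390,255), with centre (0.433, 0.296). The screwdriver handle clears it by about 6 mm.

Converted, 171 mm / 1000 = 0.171, 75.5 mm / 1000 = 0.0755.

send_rows(rows="0 0 0 0.04 0 0.03 0.4;0 0 0 0.0755 0 0.07 0.4;0 0 0 0.0755 0 0.12 0.4;0 0 0 0.0755 0 0.15 0.4;0 0 0 0.0755 0 0.171 0.4;0 0 0 0.0755 0 0.171 0.4;0 0 0 0.0755 0 0.171 0.4", grip_force=30)

```text
time: 4.9
eef_pos: [0.435, 0.2963, 0.0307]
tcp_rot: [0.707, 0.707, 0.001, 0.001]
contact_force: [0.9, 0.8, 0.5]
opening: 0.7
finger_force: 0.0
```

```bash
python3 - <<'E'
from h import *
rel([0.433,0.296,0.028],90)
E
```

```text
t 4.9 p [0.435  0.2963 0.0307] x [0.001 1.    0.001] z [ 0.002  0.001 -1.   ] f [0.9 0.8 0.5] op 0.7 q [ 0.41  0.26  2.07 -0.    0.81  0.41]
shift [-0.3 -2.   2.7] turn [ 0.14 -0.05 -0.04]
```

Converted, 2 mm / 1000 = 0.002, -1.5 mm / 1000 = -0.0015.

send_rows(rows="0 0 0 0 -0.0015 0.002 0.4;0 0 0 0 -0.0015 0.002 0;0 0 0 0 -0.0015 0.002 -0.6;0 0 0 0 -0.0015 0.002 -1;0 0 0 0 -0.0015 0.002 -1;0 0 0 0 -0.0015 0.002 -1;0 0 0 0 -0.0015 0.002 -1;0 0 0 0 -0.0015 0.002 -1", grip_force=35)

```text
time: 5.9
eef_pos: [0.4322, 0.2966, 0.0281]
tcp_rot: [0.707, 0.707, 0.0, 0.0]
contact_force: [-1.6, -0.1, 6.2]
opening: 0.365
finger_force: 34.8
```

```bash
python3 - <<'E'
from h import *
state(); print(ctrl.get_state()["finger_force"])
E
```

```text
t 5.9 p [0.4322 0.2966 0.0281] x [-0.001  1.     0.   ] z [ 0.  0. -1.] f [-1.6 -0.1  6.2] op 0.365 q [ 0.41  0.27  2.07 -0.    0.8   0.41]
34.794835187494755
```

send_rows(rows="0 0 0 0 0 -0.02 -1;0 0 0 0 0 -0.06 -1;0 0 0 0 0 -0.11 -1;0 0 0 -0.04 0.01 -0.12 -1;0 0 0 -0.09 0.022 -0.12 -1;0 0 0 -0.14 0.035 -0.12 -1;0 0 0 -0.19 0.047 -0.12 -1;0 0 0 -0.235 0.062 -0.12 -1")

```text
time: 6.9
eef_pos: [0.4938, 0.0599, 0.1468]
tcp_rot: [0.707, 0.707, -0.0, -0.0]
contact_force: [1.0, 0.7, -0.4]
opening: 0.365
finger_force: 35.0
```

Converted, -17 mm / 1000 = -0.017.

send_rows(rows="0 0 0 -0.017 0 0 -1;0 0 0 -0.017 0 0 -1;0 0 0 -0.017 0 0 -1")

```text
time: 7.28
eef_pos: [0.4934, 0.0456, 0.1469]
tcp_rot: [0.707, 0.708, -0.0, -0.001]
contact_force: [-0.7, 0.4, -0.9]
opening: 0.37
finger_force: 35.0
```

```bash
python3 - <<'E'
from h import *
P,r=state()
p=ctrl.read_camera("wrist"); save(p,"w4")
for t in ["seat","sleeve_big"]:
    for d in ctrl.look_for(p,t)[:2]:
        X=w(p,d["position"]); print(t,round(d["p"],2),X.round(4),np.round(px(p,X)))
for z in (.034,.07):print("pinpx",z,px(p,[.494,.108,z]))
u,v=px(p,[.494,.108,.034]); rings(p,u,v,.034,.022,70)
u,v=px(p,P+[0,0,-.0]); print("sleeve top px",u,v); rings(p,u,v,P[2]+.002,.016,60,133)
E
```

```text
t 7.28 p [0.4934 0.0456 0.1469] x [-0.002  1.     0.001] z [-0.001  0.001 -1.   ] f [-0.7  0.4 -0.9] op 0.37 q [-0.11  0.01  2.1   0.    1.04 -0.12]
seat 0.95 [0.496  0.1123 0.024 ] [324. 123.]
sleeve_big 0.89 [0.4935 0.0455 0.1457] [321. 273.]
pinpx 0.034 (np.float64(321.82898409265647), np.float64(128.43082149650127))
pinpx 0.07 (np.float64(322.0277040105852), np.float64(129.96660418945643))
ell [318.9 122.6] [52.2 52.9] W [0.4917 0.1124 0.034 ] t 139.0
sleeve top px 320.9136004503656 273.9942976095699
ell [320.4 271.5] [32.5 51.7] W [0.4931 0.048  0.1489] t 133.0
ell [366.  260.9] [11.9 53.4] W [0.5137 0.0534 0.1489] t 133.0
ell [275.1 261.1] [11.8 54.2] W [0.4727 0.0532 0.1489] t 133.0
ell [320.4 267. ] [64.5 83.2] W [0.4931 0.0502 0.1489] t 133.0
```

View pics/w4.png

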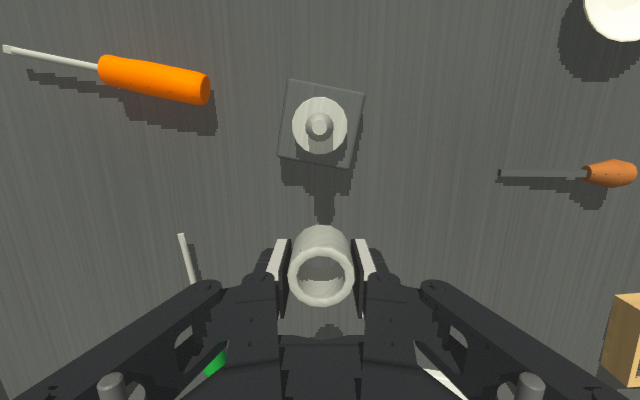

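```bash
python3 - <<'E'
from h import *
p=ctrl.read_camera("wrist"); im=np.array(p["color"])[:,:,::-1].copy()
A=cv2.resize(im[80:180,260:380],None,fx=4,fy=4,interpolation=cv2.INTER_CUBIC)
B=cv2.resize(im[220:320,260:380],None,fx=4,fy=4,interpolation=cv2.INTER_CUBIC)
out=[]
for I,y0,rs in ((A,80,[(95,125),(40,58),(18,34)]),(B,220,[(115,145),(75,105)])):
    g=cv2.GaussianBlur(cv2.cvtColor(I,cv2.COLOR_BGR2GRAY),(7,7),0); J=I.copy()
    for a,b in rs:
        c=cv2.HoughCircles(g,cv2.HOUGH_GRADIENT,1.5,200,param1=80,param2=15,minRadius=a,maxRadius=b)
        if c is None: print("none",a,b);continue
        u,v,r=c[0][0]; cv2.circle(J,(int(u),int(v)),int(r),(0,0,255),1); cv2.circle(J,(int(u),int(v)),2,(0,0,255),-1)
        U,V=260+u/4,y0+v/4; print(y0,round(U,1),round(V,1),round(r/4,1),"z.034",ray(p,U,V,.034)[:2].round(4),"z.07",ray(p,U,V,.07)[:2].round(4),"z.15",ray(p,U,V,.149)[:2].round(4))
    out.append(J)
cv2.imwrite("pics/w5.png",cv2.resize(np.hstack(out),None,fx=.83,fy=.83)); state()
E
```

```text
80 317.6 125.6 29.2 z.034 [0.491  0.1102] z.07 [0.4913 0.1109] z.15 [0.4921 0.1123]
80 318.7 127.4 13.9 z.034 [0.4918 0.1088] z.07 [0.4921 0.1097] z.15 [0.4925 0.1116]
80 318.7 127.4 7.6 z.034 [0.4918 0.1088] z.07 [0.4921 0.1097] z.15 [0.4925 0.1116]
220 320.9 270.8 36.0 z.034 [ 0.494  -0.0156] z.07 [0.4939 0.0044] z.15 [0.4936 0.0483]
220 320.9 280.2 24.6 z.034 [ 0.494  -0.0251] z.07 [ 0.4939 -0.0036] z.15 [0.4937 0.0435]
t 7.47 p [0.4938 0.0456 0.1473] x [-0.002  1.     0.   ] z [-0.  0. -1.] f [-0.8  0.6  0.1] op 0.365 q [-0.11  0.01  2.1   0.    1.04 -0.12]
```

View pics/w5.png

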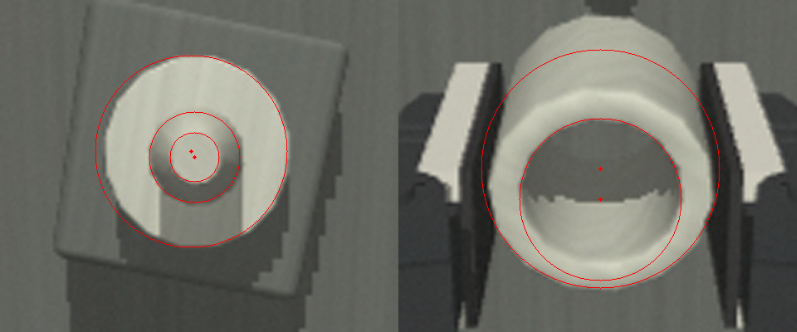

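Left: collar and pin tip share a centre near (319,126) full frame, which puts the pin at about (0.492, 0.110). Right: the sleeve sits squarely between the pads, with its bore centre about 1 mm behind the TCP in tool x.

send_rows(rows="0 0 0 0.03 -0.0008 0 -1;0 0 0 0.055 -0.0016 0 -1;0 0 0 0.0655 -0.0016 0 -1;0 0 0 0.0655 -0.0016 0.02 -1;0 0 0 0.0655 -0.0016 0.042 -1;0 0 0 0.0655 -0.0016 0.042 -1;0 0 0 0.0655 -0.0016 0.042 -1")

```text
time: 8.35
eef_pos: [0.4929, 0.1099, 0.106]
tcp_rot: [0.707, 0.707, 0.0, 0.0]
contact_force: [-0.3, 0.1, 0.0]
opening: 0.369
finger_force: 35.0
```

```bash
python3 - <<'E'
from h import *
state()
p=ctrl.read_camera("wrist"); im=np.array(p["color"])[:,:,::-1].copy()
B=cv2.resize(im[220:320,260:380],None,fx=5,fy=5,interpolation=cv2.INTER_CUBIC)
s=ctrl.read_camera("scene"); q=np.array(s["color"])[:,:,::-1]; u,v=map(int,px(s,[.492,.11,.07])); print(u,v)
C=cv2.resize(q[v-30:v+30,u-12-6:u+18],(300,500),interpolation=cv2.INTER_CUBIC) 
C=cv2.resize(q[v-30:v+30,u-18:u+18],(300,500),interpolation=cv2.INTER_CUBIC)
cv2.imwrite("pics/w6.png",cv2.resize(np.hstack([cv2.resize(B,(490,500)),C]),None,fx=1,fy=1))
E
```

```text
t 8.35 p [0.4929 0.1099 0.106 ] x [-0.001  1.    -0.   ] z [ 0.001 -0.    -1.   ] f [-0.3  0.1  0. ] op 0.369 q [ 0.02  0.09  2.1  -0.    0.95  0.02]
330 187
```

View pics/w6.png

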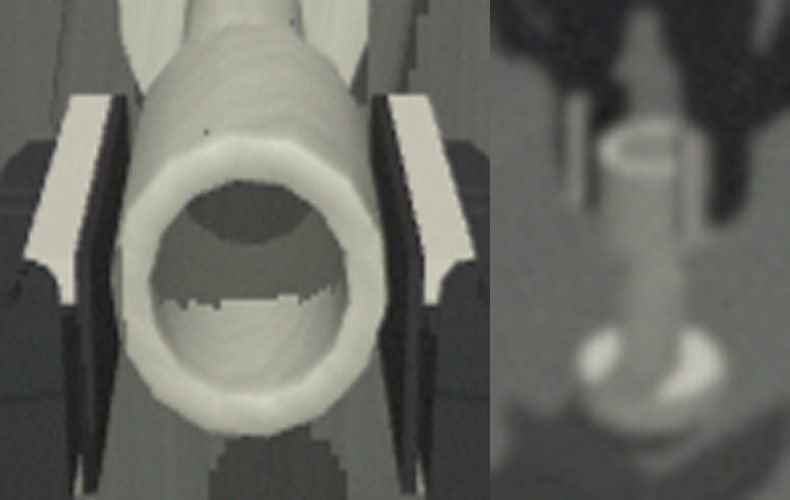

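The sleeve hangs upright just over the pin. In the wrist crop the pin shows behind it at (245,10), about 1 mm to the left of the sleeve's axis at (254,290). I lower in steps with a small correction and watch the force.

Converted, 16 mm / 1000 = 0.016, 12 mm / 1000 = 0.012.

send_rows(rows="0 0 0 0.0005 -0.0007 0 -1;0 0 0 0.0005 -0.0007 0.006 -1;0 0 0 0.0005 -0.0007 0.012 -1;0 0 0 0.0005 -0.0007 0.016 -1;0 0 0 0.0005 -0.0007 0.016 -1;0 0 0 0.0005 -0.0007 0.016 -1")

```text
time: 9.2
eef_pos: [0.4917, 0.1105, 0.0893]
tcp_rot: [0.707, 0.707, -0.0, -0.0]
contact_force: [0.3, -0.7, -0.7]
opening: 0.363
finger_force: 35.0
```

No contact force. The sleeve's underside is about 9 mm below the pin's top, so I carry on.

Converted, 8 mm / 1000 = 0.008, 4 mm / 1000 = 0.004.

send_rows(rows="0 0 0 0 0 0.004 -1;0 0 0 0 0 0.008 -1;0 0 0 0 0 0.008 -1;0 0 0 0 0 0.008 -1")

```text
time: 9.7
eef_pos: [0.4916, 0.1105, 0.0813]
tcp_rot: [0.707, 0.707, -0.0, -0.0]
contact_force: [-0.3, 0.1, -0.2]
opening: 0.37
finger_force: 34.9
```

Converted, 17 mm / 1000 = 0.017, 14 mm / 1000 = 0.014.

send_rows(rows="0 0 0 0 0 0.005 -1;0 0 0 0 0 0.01 -1;0 0 0 0 0 0.014 -1;0 0 0 0 0 0.017 -1;0 0 0 0 0 0.017 -1;0 0 0 0 0 0.017 -1")

```text
time: 10.45
eef_pos: [0.4918, 0.1104, 0.0644]
tcp_rot: [0.707, 0.707, 0.0, 0.0]
contact_force: [-0.4, 0.8, -0.8]
opening: 0.366
finger_force: 34.9
```

Converted, 3 mm / 1000 = 0.003, 2 mm / 1000 = 0.002.

send_rows(rows="0 0 0 0 0 0.001 -1;0 0 0 0 0 0.002 -1;0 0 0 0 0 0.003 -1;0 0 0 0 0 0.003 -1;0 0 0 0 0 0.003 -1")

```text
time: 11.08
eef_pos: [0.4918, 0.1105, 0.0621]
tcp_rot: [0.707, 0.707, -0.0, -0.0]
contact_force: [-2.8, -0.5, 5.2]
opening: 0.366
finger_force: 35.4
```

Seated: the push is about 5 N at the expected height. Now I release and rise.

Converted, -120 mm / 1000 = -0.12, -100 mm / 1000 = -0.1.

send_rows(rows="0 0 0 0 0 0 -0.1;0 0 0 0 0 0 0.2;0 0 0 0 0 0 0.4;0 0 0 0 0 0 0.4;0 0 0 0 0 -0.03 0.4;0 0 0 0 0 -0.07 0.4;0 0 0 0 0 -0.1 0.4;0 0 0 -0.02 0 -0.12 0.4")

```text
time: 12.08
eef_pos: [0.4922, 0.0909, 0.1832]
tcp_rot: [0.706, 0.708, 0.001, 0.001]
contact_force: [0.5, 0.4, -0.3]
opening: 0.704
finger_force: 0.0
```

```bash
python3 - <<'E'
from h import *
state()
p=ctrl.read_camera("wrist"); s=ctrl.read_camera("scene")
for n,c in (("w",p),("s",s)):
    for d in ctrl.look_for(c,"sleeve_big")[:2]:
        X=w(c,d["position"]); print(n,round(d["p"],2),X.round(4),np.round(px(c,X)))
q=np.array(s["color"])[:,:,::-1]; u,v=map(int,px(s,[.492,.11,.05])); 
C=cv2.resize(q[v-30:v+30,u-30:u+30],(400,400),interpolation=cv2.INTER_CUBIC)
u,v=map(int,px(p,[.492,.11,.05])); v=max(60,v); D=cv2.resize(np.array(p["color"])[v-60:v+60,u-60:u+60,::-1],(400,400))
cv2.imwrite("pics/w7.png",np.hstack([C,D]))
E
```

```text
t 12.07 p [0.4922 0.0909 0.1832] x [-0.002  1.     0.   ] z [ 0.003  0.    -1.   ] f [ 0.5  0.4 -0.3] op 0.704 q [-0.02 -0.03  2.06  0.    1.11 -0.02]
w 0.84 [0.4892 0.1074 0.0636] [317. 184.]
s 0.58 [0.4992 0.0982 0.0444] [330. 199.]
s 0.19 [ 0.6492 -0.2108  0.0095] [308. 314.]
```

View pics/w7.png

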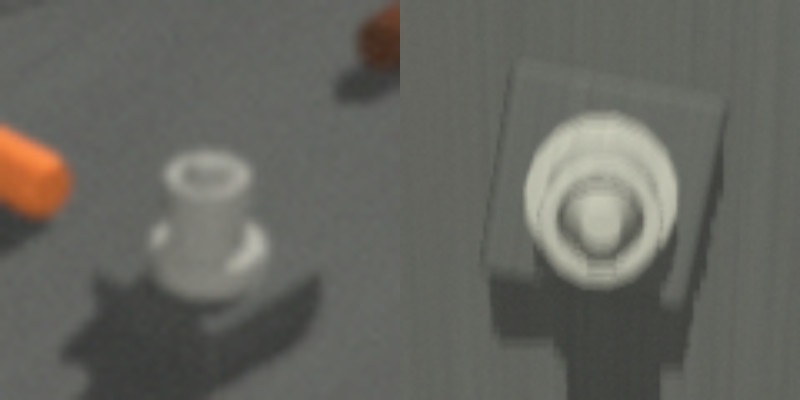

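The sleeve is fully down: its rim is at 64 mm, the collar shows around its foot at left crop (210,240), and the pin tip is centred in the bore at right crop (600,215). Now for the mirror.

Converted, -341 mm / 1000 = -0.341, -215 mm / 1000 = -0.215.

send_rows(rows="0 0 0 -0.05 0.003 -0.03 0.4;0 0 0 -0.105 0.006 -0.057 0.4;0 0 0 -0.16 0.009 -0.057 0.4;0 0 0 -0.215 0.012 -0.057 0.4;0 0 0 -0.27 0.015 -0.057 0.4;0 0 0 -0.32 0.018 -0.057 0.4;0 0 0 -0.341 0.018 -0.057 0.4;0 0 0 -0.341 0.018 -0.057 0.4")

```text
time: 13.28
eef_pos: [0.5095, -0.2506, 0.2368]
tcp_rot: [0.707, 0.707, 0.0, -0.002]
contact_force: [0.5, 1.3, -0.4]
opening: 0.701
finger_force: 0.0
```

```bash
python3 - <<'E'
from h import *
state()
for k in range(2):
    p=ctrl.read_camera("wrist")
    for t in ["grip","lens","needle"]:
        for d in ctrl.look_for(p,t)[:2]:
            X=w(p,d["position"]); print(t,round(d["p"],2),X.round(4),np.round(px(p,X)))
im=np.array(p["color"])[:,:,::-1]
u,v=map(int,px(p,[.525,-.182,.11])); print(u,v)
v0=max(0,v-80); c=im[v0:v0+200,u-80:u+187]; print("origin",u-80,v0)
cv2.imwrite("pics/w8.png",cv2.resize(c,None,fx=3,fy=3,interpolation=cv2.INTER_CUBIC))
np.savez("w8.npz",E=p["extrinsics"],k=[p["fx"],p["fy"],p["cx"],p["cy"]])
E
```

```text
t 13.28 p [ 0.5095 -0.2506  0.2368] x [0.001 1.    0.002] z [-0.002  0.002 -1.   ] f [ 0.5  1.3 -0.4] op 0.701 q [-0.64  0.07  1.86  0.    1.22 -0.64]
grip 0.62 [ 0.5225 -0.1809  0.1064] [337. 119.]
lens 0.96 [ 0.6259 -0.1955  0.0159] [423. 133.]
needle 0.95 [ 0.5775 -0.1912  0.0191] [381. 129.]
needle 0.26 [ 0.5253 -0.1792  0.107 ] [340. 117.]
grip 0.88 [ 0.5232 -0.1827  0.106 ] [337. 123.]
lens 0.94 [ 0.6257 -0.1956  0.0105] [420. 134.]
needle 0.62 [ 0.5756 -0.1899  0.0199] [379. 129.]
339 122
origin 259 42
```

View pics/w8.png

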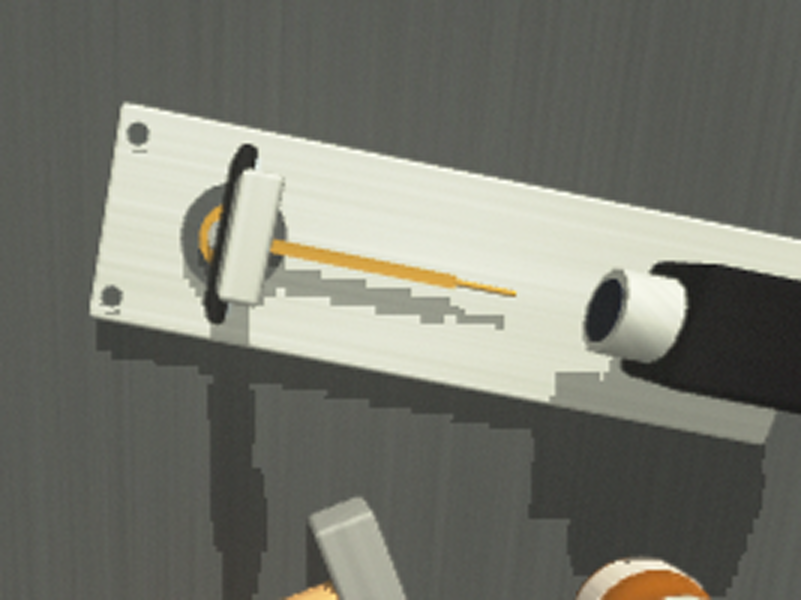

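The wrist crop shows the grip's top centred at about (253,238), the needle from (280,245) to its tip at (516,293), the hub disc at about (234,238), and the plate's far edge from (125,103) to (801,240). No loose thing is within the fingers' reach.

```bash
python3 - <<'E'
from h import *
d=np.load("w8.npz"); k=d["k"]; p=dict(extrinsics=d["E"],fx=k[0],fy=k[1],cx=k[2],cy=k[3])
f=lambda u,v,z: ray(p,259+u/3,42+v/3,z)
g=f(253,238,.11); print("grip",g)
for z in (.008,.014,.02): print("hub",z,f(234,238,z))
ang=lambda a,b: np.degrees(np.arctan2(*(b-a)[1::-1]))
a,b=f(280,245,.021),f(516,293,.021); hd=ang(a,b); print("needle",a,b,hd)
e1,e2=f(125,103,.008),f(801,240,.008); print("edge",ang(e1,e2)); print("edge2",ang(f(92,315,.008),f(760,442,.008)))
print("grip long", ang(f(222,298,.11),f(250,172,.11))-90, ang(f(262,303,.11),f(283,178,.11))-90)
hd_r=np.radians(hd); ax=b-.108*np.array([np.cos(hd_r),np.sin(hd_r),0]); print("axis if 108 from tip",ax)
for A in (g,ax):
    pa=ang(A,np.array([.4918,.1105,0])); print("pin dir",pa,"half",(pa-hd)/2,(pa-ang(e1,e2))/2)
rel([g[0],g[1],.16],90+hd)
E
```

```text
grip [ 0.52831487 -0.18100078  0.11      ]
hub 0.008 [ 0.52863365 -0.18143605  0.008     ]
hub 0.014 [ 0.52830796 -0.1814114   0.014     ]
hub 0.02 [ 0.52798227 -0.18138676  0.02      ]
needle [ 0.54516138 -0.18384825  0.021     ] [ 0.63521393 -0.20113468  0.021     ] -10.866282841144837
edge -10.481932436183923
edge2 -10.497756105849435
grip long -11.953425709430235 -8.18084177938195
axis if 108 from tip [ 0.52915039 -0.18077479  0.021     ]
pin dir 97.13996989424489 half 54.00312636769486 53.810951165214405
pin dir 97.30720500111724 half 54.08674392113104 53.89456871865058
t 13.68 p [ 0.51   -0.2496  0.2385] x [-0.002  1.    -0.   ] z [ 0. -0. -1.] f [-0.1 -0.7  0.4] op 0.703 q [-0.63  0.06  1.86  0.    1.22 -0.64]
shift [68.5 18.4 78.5] turn [ 0.02  0.   10.98]
```

Converted, 78 mm / 1000 = 0.078, 68.5 mm / 1000 = 0.0685, 10.5 degrees / 90 = 0.1167.

send_rows(rows="0 0 0.0556 0.03 0.008 0.02 0.1;0 0 0.1167 0.06 0.0184 0.05 0.1;0 0 0.1167 0.0685 0.0184 0.078 0.1;0 0 0.1167 0.0685 0.0184 0.078 0.1;0 0 0.1167 0.0685 0.0184 0.078 0.1")

```text
time: 14.3
eef_pos: [0.5289, -0.1825, 0.1617]
tcp_rot: [0.769, 0.64, 0.0, 0.001]
contact_force: [1.0, 0.6, 0.7]
opening: 0.552
finger_force: 0.0
```

```bash
python3 - <<'E'
from h import *
rel([.5285,-.181,.108],79.5)
E
```

```text
t 14.3 p [ 0.5289 -0.1825  0.1617] x [ 0.182  0.983 -0.001] z [ 0.002 -0.001 -1.   ] f [1.  0.6 0.7] op 0.552 q [-0.51  0.13  1.94 -0.    1.07 -0.33]
shift [ 1.5 -0.8 53.7] turn [0.11 0.04 0.04]
```

Converted, 51 mm / 1000 = 0.051, 45 mm / 1000 = 0.045.

send_rows(rows="0 0 0 0.001 -0.0005 0.025 0.1;0 0 0 0.001 -0.0005 0.045 0.1;0 0 0 0.001 -0.0005 0.051 0.1;0 0 0 0.001 -0.0005 0.051 -0.3;0 0 0 0.001 -0.0005 0.051 -0.6;0 0 0 0.001 -0.0005 0.051 -1;0 0 0 0.001 -0.0005 0.051 -1;0 0 0 0.001 -0.0005 0.051 -1", grip_force=30)

```text
time: 15.3
eef_pos: [0.5276, -0.1813, 0.1109]
tcp_rot: [0.768, 0.64, -0.001, -0.0]
contact_force: [-5.3, 0.5, 5.6]
opening: 0.136
finger_force: 30.4
```

```bash
python3 - <<'E'
from h import *
rel([.5285,-.181,.108],79.5+54); s=ctrl.get_state(); print(s["wrist_torque"],s["finger_force"])
E
```

```text
t 15.3 p [ 0.5276 -0.1813  0.1109] x [ 0.181  0.983 -0.001] z [-0.002 -0.001 -1.   ] f [-5.3  0.5  5.6] op 0.136 q [-0.51  0.19  1.97 -0.    0.98 -0.33]
shift [0.5 0.9 2.9] turn [-1.000e-01  1.000e-02 -5.394e+01]
[-0.06721685  0.79285638 -0.01765942] 30.433166921138763
```

The grip is held (opening 11.6 mm). Next I twist about 54° anticlockwise from above, which is negative about tool z.

Converted, -0.4 mm / 1000 = -0.0004, -53.9 degrees / 90 = -0.5989.

send_rows(rows="0 0 -0.0667 0 -0.0004 0 -1;0 0 -0.1556 0 -0.0004 0 -1;0 0 -0.2444 0 -0.0004 0 -1;0 0 -0.3333 0 -0.0004 0 -1;0 0 -0.4222 0 -0.0004 0 -1;0 0 -0.5111 0 -0.0004 0 -1;0 0 -0.5778 0 -0.0004 0 -1;0 0 -0.5989 0 -0.0004 0 -1")

```text
time: 16.3
eef_pos: [0.5281, -0.1811, 0.1109]
tcp_rot: [0.395, 0.919, -0.0, 0.001]
contact_force: [-1.7, 0.8, 6.5]
opening: 0.135
finger_force: 30.4
```

send_rows(rows="0 0 0 0 0 0 -1;0 0 0 0 0 0 -1")

```text
time: 16.55
eef_pos: [0.5281, -0.1811, 0.1109]
tcp_rot: [0.396, 0.918, -0.0, 0.001]
contact_force: [-2.2, 1.0, 5.6]
opening: 0.134
finger_force: 30.5
```

```bash
python3 - <<'E'
from h import *
rel([.5285,-.181,.108],79.5+54)
p=ctrl.read_camera("top"); s=ctrl.read_camera("scene")
for n,c in(("t",p),("s",s)):
  for t in ("needle","mirror"):
    for d in ctrl.look_for(c,t)[:2]:
        X=w(c,d["position"]); print(n,t,round(d["p"],2),X.round(4),np.round(px(c,X)))
np.savez("s9.npz",E=s["extrinsics"],k=[s["fx"],s["fy"],s["cx"],s["cy"]])
np.savez("t9.npz",E=p["extrinsics"],k=[p["fx"],p["fy"],p["cx"],p["cy"]])
def crop(c,u,v,a): return cv2.resize(np.array(c["color"])[v-a:v+a,u-a:u+a,::-1],(400,400),interpolation=cv2.INTER_CUBIC)
u,v=map(int,px(p,[.52,-.12,.021]));U,V=map(int,px(s,[.52,-.12,.021]));print(u,v,U,V)
cv2.imwrite("pics/w9.png",np.hstack([crop(p,u,v,40),crop(s,U,V,50)]))
E
```

```text
t 16.55 p [ 0.5281 -0.1811  0.1109] x [-0.687  0.727 -0.001] z [ 0.001 -0.001 -1.   ] f [-2.2  1.   5.6] op 0.134 q [-0.51  0.19  1.97  0.    0.98 -1.27]
shift [-0.2  0.4  2.9] turn [ 0.03  0.07 -0.13]
t needle 0.49 [ 0.5253 -0.1168  0.0206] [376. 197.]
t needle 0.21 [ 0.6777 -0.1952  0.0148] [403. 142.]
s needle 0.55 [ 0.5192 -0.1513  0.0205] [273. 265.]
s mirror 0.78 [ 0.5376 -0.1903  0.083 ] [265. 255.]
377 199 283 257
```

View pics/w9.png

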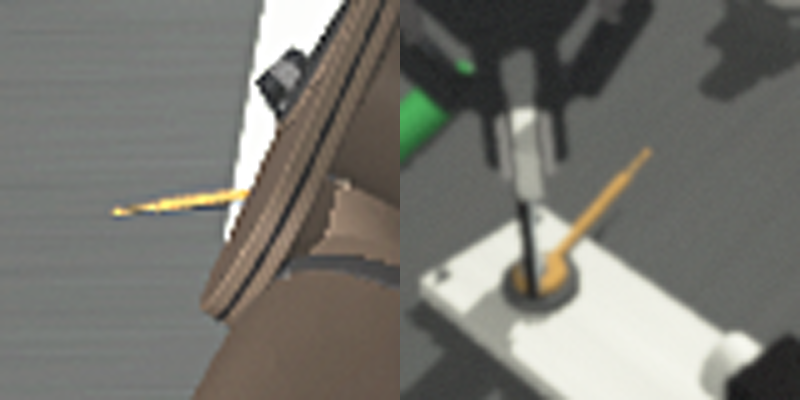

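Top crop: the needle points left toward the pin, with its tip at (113,212) and shaft at (245,192). In the scene crop its tip is at (650,150). I check its direction numerically.

```bash
python3 - <<'E'
from h import *
def L(f): d=np.load(f);k=d["k"];return dict(extrinsics=d["E"],fx=k[0],fy=k[1],cx=k[2],cy=k[3])
ang=lambda a,b: np.degrees(np.arctan2(*(b-a)[1::-1]))
t,s=L("t9.npz"),L("s9.npz")
T=lambda u,v:ray(t,337+u/5,159+v/5,.021); S=lambda u,v:ray(s,233+u/4,207+v/4,.021)
A=np.array([.5285,-.181,.021])
a,b=T(245,192),T(113,212); print("top",a,b,ang(a,b),ang(A,b))
a,b=S(160,248),S(250,150); print("scene",a,b,ang(a,b),ang(A,b))
print("pin",ang(A,np.array([.4918,.1105,0])))
# same cameras: pin position in top view from first picture (collar centre ~ crop 327,320)
print("top pin tip", ray(t,170+327*.375,90+320*.375,.05))
p=ctrl.read_camera("wrist"); P=px(p,[.4918,.1105,.064]); print("pin px in wrist",P)
for x in ("sleeve_big","needle"):
    for d in ctrl.look_for(p,x)[:2]:
        X=w(p,d["position"]); print(x,round(d["p"],2),X.round(4),np.round(px(p,X)))
E
```

```text
top [ 0.52403529 -0.14449035  0.021     ] [ 0.51408712 -0.07256884  0.021     ] 97.87517125549051 97.57148231034928
scene [ 0.52617942 -0.16059049  0.021     ] [ 0.51654929 -0.07134415  0.021     ] 96.15867258788998 96.21976408917537
pin 97.17581261075583
top pin tip [0.49198013 0.10801394 0.05      ]
pin px in wrist (np.float64(760.9859800630524), np.float64(-320.68944124901884))
needle 0.72 [ 0.5265 -0.1416  0.0237] [357. 176.]
needle 0.27 [ 0.4389 -0.3786  0.0206] [ 82. 307.]
```

The needle reads 96.2° (scene) and 97.6–97.9° (top), and the pin lies at 97.2°, so the mirror is within about half a degree. The arm is holding steady, so I hand in.

```bash
python3 -c "
from h import *
state(); print(ctrl.sign_off())"
```

```text
t 17.0 p [ 0.5281 -0.1812  0.1109] x [-0.687  0.727 -0.001] z [ 0.001 -0.001 -1.   ] f [-3.2 -0.3  5.2] op 0.136 q [-0.51  0.19  1.97  0.    0.98 -1.27]
the job is handed in; nothing more can be done
None
```

I handed the job in at 17.0 s: the big sleeve is seated on the gauge pin and released, and the gripper is holding the mirror about 54° round, with the needle within about 1° of the sleeve (no verdict was returned).

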